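# Pack a leaning flow cell out to its heel with spacer plates

## Task

Three leaning flow-cell stands share the bench. On the stand that is on the blue mat, lay the two spacer plates that together fill the step between the cell and the red top edge of the heel, one on top of the other, flat, centred and lengthways on the cell, so that the upper one ends flush with the red edge. Leave the third spacer flat on the bench and do not shift the glassware.

Things in the scene. Friction and masses are not known exactly. Their poses are not given: they have to be found in the camera images.
- mat: Blue square bench mat, 370 x 370 mm, 1 mm thin, fixed. Origin at its centre. The cell stand to be worked on is the one that stands on it.
- stand_white: Fixed metal stand with the white flow cell; the three stands differ only in their cell. Base 190 x 100 mm, origin under its centre, x from its low end to its high end. Its bed (80 mm wide) leans 30 deg, low end roughly towards the robot. On it the fixed white cell block: 110 mm along the slope, 40 wide, 40 thick. At the low end a heel plate, 60 wide, rises 74 mm square to the bed; its top edge is red.
- seat_white: Where the finished stack's top face must be on stand_white: origin level with the heel's red top edge, over the middle of the cell, 59 mm up-slope of the heel's inner face, 118 mm above the bench. x up the slope, y level across it, z square to the bed (30 deg from vertical). The white cell's top face is at z = -34 mm, the bed at z = -74 mm; nothing is beside or above the stack.
- stand_green: Fixed metal stand with the green flow cell; the three stands differ only in their cell. Base 190 x 100 mm, origin under its centre, x from its low end to its high end. Its bed (80 mm wide) leans 30 deg, low end roughly towards the robot. On it the fixed green cell block: 110 mm along the slope, 40 wide, 34 thick. At the low end a heel plate, 60 wide, rises 74 mm square to the bed; its top edge is red.
- seat_green: Where the finished stack's top face must be on stand_green: origin level with the heel's red top edge, over the middle of the cell, 59 mm up-slope of the heel's inner face, 118 mm above the bench. x up the slope, y level across it, z square to the bed (30 deg from vertical). The green cell's top face is at z = -40 mm, the bed at z = -74 mm; nothing is beside or above the stack.
- stand_yellow: Fixed metal stand with the yellow flow cell; the three stands differ only in their cell. Base 190 x 100 mm, origin under its centre, x from its low end to its high end. Its bed (80 mm wide) leans 30 deg, low end roughly towards the robot. On it the fixed yellow cell block: 110 mm along the slope, 40 wide, 28 thick. At the low end a heel plate, 60 wide, rises 74 mm square to the bed; its top edge is red.
- seat_yellow: Where the finished stack's top face must be on stand_yellow: origin level with the heel's red top edge, over the middle of the cell, 59 mm up-slope of the heel's inner face, 118 mm above the bench. x up the slope, y level across it, z square to the bed (30 deg from vertical). The yellow cell's top face is at z = -46 mm, the bed at z = -74 mm; nothing is beside or above the stack.
- spacer_orange (a point): Centre of the orange spacer plate, a loose solid plastic slab 110 mm long (its x) x 52 wide (its y) x 14 thick (its z), about 130 g, lying flat on the bench at the start.
- spacer_grey (a point): Centre of the grey spacer plate, a loose solid plastic slab 110 mm long (its x) x 52 wide (its y) x 20 thick (its z), about 180 g, lying flat on the bench at the start.
- spacer_black (a point): Centre of the black spacer plate, a loose solid plastic slab 110 mm long (its x) x 52 wide (its y) x 26 thick (its z), about 240 g, lying flat on the bench at the start.
- bottle: Loose clear bottle with blue cap, 80 mm diameter, 170 tall. Origin at centre of its underside. A bystander.
- beaker: Loose glass beaker, 70 mm diameter, 90 tall. Origin at centre of its underside. A bystander.
- jar: Loose amber jar with blue cap, 60 mm diameter, 75 tall. Origin at centre of its underside. A bystander.
Things that resemble listed ones, but are neither listed nor needed, are in the scene too. Leave any purple look-alike of the bottle alone. There is more than one size of the part that bears spacer_orange; the job needs the smallest.

How it is judged:
At the end, for the whole second after the job is handed in: On the seat on the mat, the two spacers that fill the step lie stacked: each centre within 3 mm of its height square to the bed and 14 mm of the middle along and across it, flat within 0.09 rad, lengthwise along the slope within 0.2 rad; the third lies flat on the bench (((horizontal distance between seat_white and mat below 0.25 m and z of spacer_orange in the frame of seat_white between -0.01 and -0.004 m and x of spacer_orange in the frame of seat_white between -0.014 and 0.014 m and y of spacer_orange in the frame of seat_white between -0.014 and 0.014 m and angle between the z axis of each of spacer_orange, spacer_grey and the z axis of seat_white, either way round below 0.09 rad and angle between the x axis of each of spacer_orange, spacer_grey and the x axis of seat_white, either way round below 0.2 rad and z of spacer_grey in the frame of seat_white between -0.027 and -0.021 m and x of spacer_grey in the frame of seat_white between -0.014 and 0.014 m and y of spacer_grey in the frame of seat_white between -0.014 and 0.014 m and height (world z) of spacer_black below 0.03 m and angle between spacer_black's own z axis and vertical below 0.1 rad) or (horizontal distance between seat_white and mat below 0.25 m and z of spacer_grey in the frame of seat_white between -0.013 and -0.007 m and x of spacer_grey in the frame of seat_white between -0.014 and 0.014 m and y of spacer_grey in the frame of seat_white between -0.014 and 0.014 m and angle between the z axis of each of spacer_grey, spacer_orange and the z axis of seat_white, either way round below 0.09 rad and angle between the x axis of each of spacer_grey, spacer_orange and the x axis of seat_white, either way round below 0.2 rad and z of spacer_orange in the frame of seat_white between -0.03 and -0.024 m and x of spacer_orange in the frame of seat_white between -0.014 and 0.014 m and y of spacer_orange in the frame of seat_white between -0.014 and 0.014 m and height (world z) of spacer_black below 0.03 m and angle between spacer_black's own z axis and vertical below 0.1 rad) or (horizontal distance between seat_green and mat below 0.25 m and z of spacer_orange in the frame of seat_green between -0.01 and -0.004 m and x of spacer_orange in the frame of seat_green between -0.014 and 0.014 m and y of spacer_orange in the frame of seat_green between -0.014 and 0.014 m and angle between the z axis of each of spacer_orange, spacer_black and the z axis of seat_green, either way round below 0.09 rad and angle between the x axis of each of spacer_orange, spacer_black and the x axis of seat_green, either way round below 0.2 rad and z of spacer_black in the frame of seat_green between -0.03 and -0.024 m and x of spacer_black in the frame of seat_green between -0.014 and 0.014 m and y of spacer_black in the frame of seat_green between -0.014 and 0.014 m and height (world z) of spacer_grey below 0.03 m and angle between spacer_grey's own z axis and vertical below 0.1 rad) or (horizontal distance between seat_green and mat below 0.25 m and z of spacer_black in the frame of seat_green between -0.016 and -0.01 m and x of spacer_black in the frame of seat_green between -0.014 and 0.014 m and y of spacer_black in the frame of seat_green between -0.014 and 0.014 m and angle between the z axis of each of spacer_black, spacer_orange and the z axis of seat_green, either way round below 0.09 rad and angle between the x axis of each of spacer_black, spacer_orange and the x axis of seat_green, either way round below 0.2 rad and z of spacer_orange in the frame of seat_green between -0.036 and -0.03 m and x of spacer_orange in the frame of seat_green between -0.014 and 0.014 m and y of spacer_orange in the frame of seat_green between -0.014 and 0.014 m and height (world z) of spacer_grey below 0.03 m and angle between spacer_grey's own z axis and vertical below 0.1 rad) or (horizontal distance between seat_yellow and mat below 0.25 m and z of spacer_grey in the frame of seat_yellow between -0.013 and -0.007 m and x of spacer_grey in the frame of seat_yellow between -0.014 and 0.014 m and y of spacer_grey in the frame of seat_yellow between -0.014 and 0.014 m and angle between the z axis of each of spacer_grey, spacer_black and the z axis of seat_yellow, either way round below 0.09 rad and angle between the x axis of each of spacer_grey, spacer_black and the x axis of seat_yellow, either way round below 0.2 rad and z of spacer_black in the frame of seat_yellow between -0.036 and -0.03 m and x of spacer_black in the frame of seat_yellow between -0.014 and 0.014 m and y of spacer_black in the frame of seat_yellow between -0.014 and 0.014 m and height (world z) of spacer_orange below 0.03 m and angle between spacer_orange's own z axis and vertical below 0.1 rad) or (horizontal distance between seat_yellow and mat below 0.25 m and z of spacer_black in the frame of seat_yellow between -0.016 and -0.01 m and x of spacer_black in the frame of seat_yellow between -0.014 and 0.014 m and y of spacer_black in the frame of seat_yellow between -0.014 and 0.014 m and angle between the z axis of each of spacer_black, spacer_grey and the z axis of seat_yellow, either way round below 0.09 rad and angle between the x axis of each of spacer_black, spacer_grey and the x axis of seat_yellow, either way round below 0.2 rad and z of spacer_grey in the frame of seat_yellow between -0.039 and -0.033 m and x of spacer_grey in the frame of seat_yellow between -0.014 and 0.014 m and y of spacer_grey in the frame of seat_yellow between -0.014 and 0.014 m and height (world z) of spacer_orange below 0.03 m and angle between spacer_orange's own z axis and vertical below 0.1 rad))); the robot touches nothing.
It fails at once if the bottle is shifted by more than 30 mm or tipped (distance of bottle from where it was at the start of the episode above 0.03 m or angle between bottle's own z axis and vertical above 0.4 rad).
It fails at once if the beaker is shifted by more than 30 mm or tipped (distance of beaker from where it was at the start of the episode above 0.03 m or angle between beaker's own z axis and vertical above 0.4 rad).
It fails at once if the jar is shifted by more than 30 mm or tipped (distance of jar from where it was at the start of the episode above 0.03 m or angle between jar's own z axis and vertical above 0.4 rad).
It also fails if it takes over 53 s, if anything falls off the work surface, if the arm or the gripper's body presses on something with over 40 N, if the wrist force passes 120 N, or if a joint passes its speed limit or range.

## Robot

A 7-joint arm with a two-finger parallel gripper is mounted at the origin on the work surface. World frame = base frame: x ahead of the robot, y to its left, z up, the work surface at z = 0. Lengths are in m, angles in rad, forces in N, time in s.
With the tool pointing down it reaches from about 0.4 to 0.85 m from the base axis. Payload 10.4 kg.
Tool frame: the origin (TCP) lies between the finger pads; the fingertips stand 25 mm ahead of it and the grasp point (between the pads) lies 6 mm ahead of it; x points along the fingers, y is the direction in which the jaws open and shut, and the axes are right-handed (so a half turn about x gives the same grasp; the last joint's range is limited). The gripper opens to 87 mm and grips with 3 to 60 N. Pads are 19 mm wide; open, the fingers measure 117 mm over their backs; the gripper's body (75 mm by 190 mm) begins 51 mm behind the grasp point.
Start: joints at [1.276, 0.332, -0.065, 1.46, 0.022, 1.35, -0.088], TCP at [0.168, -0.602, 0.248] pointing down, gripper open.
Joint ranges: [-2.6, 2.6], [-0.5, 2.12], [-1.47, 1.34], [0.16, 2.42], [-1.27, 4.41], [0.06, 2.06], [-2.6, 2.6]. Speed limits (rad/s): [2.22, 2.22, 2.79, 2.79, 3.14, 3.14, 3.14].

## Interface

Orientations are given as a unit quaternion [x, y, z, w].
In Python, from bench import r gives the robot as it stands.
- The arm moves only by the shell command python3 -m pendant 'ROWS' [FORCE]. ROWS is JSON, a list of rows, each an object with "translation": the shift along the world's x, y, z in cm, a list of three; "angular": the turn, a rotation vector about the world's x, y, z in degrees, a list of three; "hand": the opening, from -1 (shut) to 1 (fully open). In form: [{"translation": [dx, dy, dz], "angular": [wx, wy, wz], "hand": hand}, ...]. A call has 1 to 20 rows; each row shifts and turns the commanded pose from where the row before left it; what a row does not reach is not made up. A row lasts 1/10 s, in which the tool goes at most 50 mm and 8.59 degrees, less where a joint would pass 70% of its speed; a pose out of reach is approached as far as the arm can. A call is refused whole if a number of a shift passes 5 or a number of a turn 8.59, either way. A call with a gripper value outside its range is refused whole. The fingers move at their own pace and stop on an object; FORCE is the grip in N (left out, the last holds). Time passes only in rows, so rows that do not move let the fingers close. It gives the time, the measured TCP pose, the force and the opening at its end, in the units of the state.
- r.read_state(): the state, without advancing time (a new reading comes with each control period).
- r.camera(name): name is "scene" or "top" or "wrist"; returns the picture (384x512x3 uint8, red, green, blue); there is no depth.
- r.camera_info(name): a dict with "fx", "fy", "cx", "cy" (pixels), "rvec" (rotation vector, rad) and "tvec" (3), from world to camera coordinates, as OpenCV has them; the wrist camera has in their place "mount" (4x4, takes a point from camera to tool coordinates, whose origin is the TCP and whose axes are the tool frame's). Camera axes: x right, y down, z forward; pixel columns grow to the right and rows downward; lengths in m; the calibration is good to about 2 mm. The wrist camera is an equidistant fisheye: a pixel r from the principal point sees the ray r / f radians off the axis. A picture is of the moment at which its call begins: read the wrist's pose just before it. camera_info takes no time and is no camera call.
- r.close_job(): hands the job in, once; it reports no verdict.
Trained networks look in the newest picture that a camera, given by its name, has taken for a name from the list of things; names that differ only in an ending like _2 or _b are one class to them, and where a whole thing is asked for, a point or a joint stands for the part that bears it (a point fixed in the world has none). Each returns a list of dicts, best first, with "confidence" (0 to 1); they miss things now and then, are a little off and sometimes report something else, mostly with a low value. They report only what shows in the picture. A call takes as long as a camera call. They do not tell look-alikes from the thing itself.
- r.find_in(camera, name): "point" ([row, column] in pixels, amid what is visible of it).
- r.mark_of(camera, name): "point" ([row, column] in pixels: a listed point, or the origin of a listed thing).
The state is a dict: "time": time; "joint_positions": joint angles; "joint_vel": joint speeds; "joint_torque": joint torques, N m; "ee_pos": TCP position; "eef_rot": TCP orientation; "ft_force": force on the tool from outside, world axes, zero at the start; "torque": the same for the moment, N m; "width": finger opening in m.
Only numpy, scipy, OpenCV 4.12 (cv2) and the standard library are available. Lean on these libraries where they do the work, as an engineer would, in place of code of your own. Each camera call takes 0.05 s, during which the arm holds its last target.

## Working session

There is one attempt and no reset: what is moved stays moved. The work goes in short steps, Python scripts to look and compute and a shell command to move; the robot and the scene stay as the last step left them, time stands still between calls to the robot, and variables do not carry over. Pictures are saved under pics/ and viewed, and the job is handed in when it is done.

```bash
ls; mkdir -p pics; python3 - <<'E'
from bench import r
import cv2
for n in ["scene","top","wrist"]:
    im=r.camera(n); cv2.imwrite(f"pics/{n}0.png",im[:,:,::-1])
    print(n,r.camera_info(n))
print(r.read_state())
E
```

```text
pics
scene {'fx': 389.9917015121533, 'fy': 389.9917015121533, 'cx': 263.3040760653013, 'cy': 189.35460360619874, 'rvec': array([ 2.00726136,  1.07367993, -0.49878027]), 'tvec': array([-0.24765481, -0.13693652,  1.65848427])}
top {'fx': 445.77982334273486, 'fy': 445.77982334273486, 'cx': 257.0803948180433, 'cy': 188.51811692752966, 'rvec': array([ 2.21013514, -2.17245587,  0.08619306]), 'tvec': array([-0.02337182,  0.45427298,  1.81109788])}
wrist {'fx': 297.3186396354542, 'fy': 297.3186396354542, 'cx': 254.26076522794548, 'cy': 186.61978404106225, 'mount': array([[-8.07790499e-04, -3.05024724e-01,  9.52344090e-01,
        -1.35625471e-01],
       [ 9.99998118e-01, -1.92614986e-03,  2.31287885e-04,
        -4.13047808e-04],
       [ 1.76380891e-03,  9.52342485e-01,  3.05025705e-01,
        -8.47667688e-02],
       [ 0.00000000e+00,  0.00000000e+00,  0.00000000e+00,
         1.00000000e+00]])}
{'time': 0.15, 'joint_positions': array([ 1.27641687,  0.33270813, -0.06472382,  1.46072771,  0.02158551,
        1.3499199 , -0.08849987]), 'joint_vel': array([-0.00088634, -0.00219491,  0.00161971, -0.00306956, -0.00050374,
        0.00197985,  0.00063576]), 'joint_torque': array([ 7.57085363e-04, -6.23628044e+01,  2.45517486e-02, -3.90143323e+01,
       -6.14155456e-02,  3.72076908e-02,  9.34364539e-05]), 'ee_pos': array([ 0.16772614, -0.60179807,  0.24695823]), 'eef_rot': array([-0.70052648, -0.09617868,  0.70064607, -0.09543266]), 'ft_force': array([-0.34025075, -0.8331135 , -0.94141567]), 'torque': array([ 0.00179799,  0.00380432, -0.04838238]), 'width': 0.08713362608280419}
```

View pics/scene0.png

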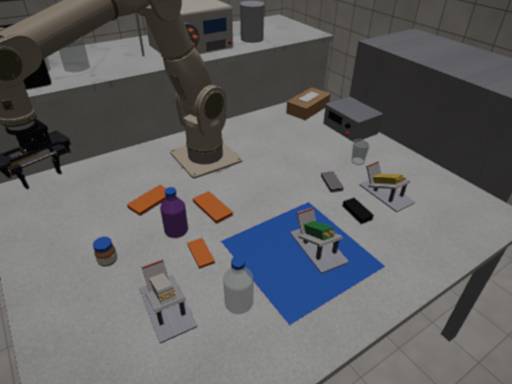

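View pics/top0.png

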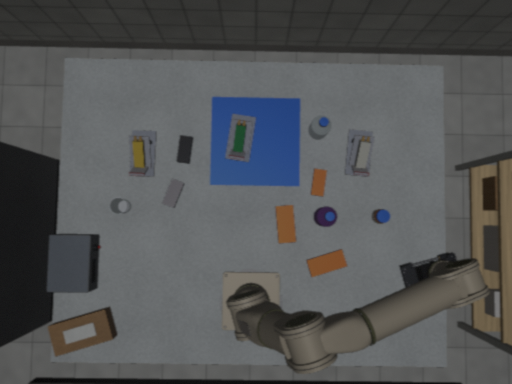

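View pics/wrist0.png

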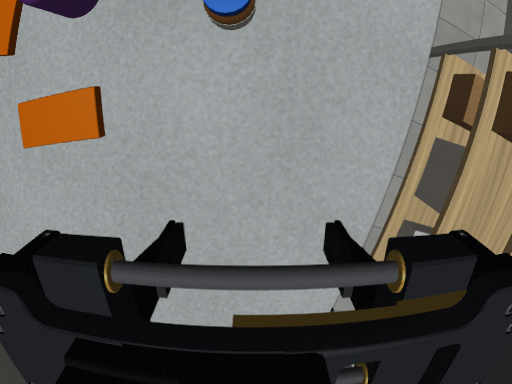

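The green stand, at top (138,240), is the one on the mat. Its step is 40 mm, so it needs black (26 mm) and orange (14 mm).

Candidates for spacer_orange in the top picture:
- (182,318): small
- (224,286): larger
- (262,326): larger

The smallest is at (182,318). Black is at (150,185) and grey at (193,173).

```bash
cat > h.py <<'E'
import numpy as np, cv2
from scipy.spatial.transform import Rotation as R
from bench import r
def ray(cam,pt,st=None):
    i=r.camera_info(cam); v,u=pt
    x=(u-i['cx'])/i['fx']; y=(v-i['cy'])/i['fy']
    if cam=='wrist':
        th=np.hypot(x,y); d=np.array([x/th*np.sin(th),y/th*np.sin(th),np.cos(th)]) if th>1e-9 else np.array([0,0,1.])
        M=np.array(i['mount']); Rt=R.from_quat(st['eef_rot']).as_matrix()
        return st['ee_pos']+Rt@M[:3,3], Rt@M[:3,:3]@d
    Rc=R.from_rotvec(i['rvec']).as_matrix()
    return -Rc.T@i['tvec'], Rc.T@np.array([x,y,1.])
def onz(cam,pt,z,st=None):
    o,d=ray(cam,pt,st); return o+d*(z-o[2])/d[2]
def proj(cam,P,st=None):
    i=r.camera_info(cam); P=np.atleast_2d(P)
    if cam=='wrist':
        M=np.array(i['mount']); Rt=R.from_quat(st['eef_rot']).as_matrix()
        p=((P-st['ee_pos'])@Rt-M[:3,3])@M[:3,:3]
        rr=np.hypot(p[:,0],p[:,1]); th=np.arctan2(rr,p[:,2]); k=th/np.maximum(rr,1e-9)
        return np.c_[i['cy']+i['fy']*p[:,1]*k, i['cx']+i['fx']*p[:,0]*k]
    p=P@R.from_rotvec(i['rvec']).as_matrix().T+i['tvec']
    return np.c_[i['cy']+i['fy']*p[:,1]/p[:,2], i['cx']+i['fx']*p[:,0]/p[:,2]]
E
python3 - <<'E'
from h import *
im=r.camera('top'); 
cv2.imwrite('pics/crop.png',cv2.resize(im[90:280,100:400,::-1],None,fx=2.66,fy=2.66,interpolation=cv2.INTER_CUBIC))
for n,z in [('mat',0),('stand_green',0),('spacer_orange',.007),('spacer_black',.013),('spacer_grey',.01),('bottle',0),('jar',0),('beaker',0),('seat_green',.118)]:
    for d in r.mark_of('top',n)[:4]:
        print(n,np.round(d['point'],1),round(d['confidence'],2),np.round(onz('top',d['point'],z),4))
def rects(mask,z):
    cs,_=cv2.findContours(mask.astype(np.uint8),cv2.RETR_EXTERNAL,cv2.CHAIN_APPROX_NONE)
    for c in cs:
        if cv2.contourArea(c)<80: continue
        P=np.array([onz('top',(q[0][1],q[0][0]),z)[:2] for q in c],np.float32)
        print(np.round(c[:,0].mean(0)),cv2.minAreaRect(P))
a=im.astype(int)
print('orange');rects((a[...,0]>120)&(a[...,1]<110)&(a[...,2]<60),.014)
print('dark');m=(a.max(2)<45);m[:100]=0;m[240:]=0;m[:,:100]=0;m[:,400:]=0;rects(m,.026)
E
```

```text
mat [138.4 255.9] 0.95 [ 0.6648 -0.0073  0.    ]
stand_green [135.4 239.3] 0.82 [0.6761 0.0621 0.    ]
spacer_orange [223.9 286.2] 0.85 [ 0.312  -0.1374  0.007 ]
spacer_orange [262.9 327.3] 0.61 [ 0.1563 -0.3071  0.007 ]
spacer_orange [185.2 318.4] 0.6 [ 0.4734 -0.2684  0.007 ]
spacer_black [148.2 183.9] 0.69 [0.6161 0.2889 0.013 ]
spacer_grey [160.5 134.7] 0.75 [0.5617 0.49   0.01  ]
spacer_grey [191.6 175.4] 0.6 [0.4365 0.3191 0.01  ]
bottle [220.2 322.6] 0.86 [ 0.3296 -0.2878  0.    ]
bottle [130.2 316.9] 0.64 [ 0.7042 -0.2614  0.    ]
jar [213.5 379. ] 0.66 [ 0.3611 -0.5209  0.    ]
beaker [202.4 122.1] 0.79 [0.3887 0.5382 0.    ]
seat_green [142.5 236.5] 0.56 [0.6257 0.0686 0.118 ]
orange
[327. 263.] ((0.15596643090248108, -0.3028653860092163), (0.06349828839302063, 0.14313165843486786), 18.888378143310547)
[285. 224.] ((0.31295546889305115, -0.13357295095920563), (0.1426098644733429, 0.0645122304558754), 5.566728591918945)
[319. 182.] ((0.48642197251319885, -0.26756489276885986), (0.04456425458192825, 0.10050253570079803), 82.80558776855469)
dark
[185. 149.] ((0.6100980043411255, 0.2846613824367523), (0.04401962086558342, 0.10236334800720215), 83.49494171142578)
```

View pics/crop.png

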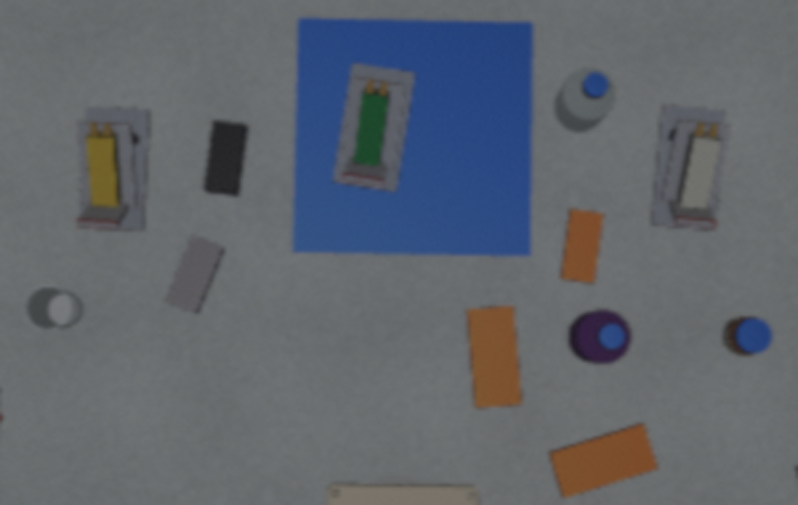

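```bash
cat >> h.py <<'E'
def Rdown(yaw,tilt=0,flip=False):
    """tool frame: x along -n; n=bed normal, tilt (deg) about slab y. y=level across."""
    yaw=np.radians(yaw);t=np.radians(tilt)
    h=np.array([np.cos(yaw),np.sin(yaw),0]); y=np.array([-np.sin(yaw),np.cos(yaw),0])
    n=-np.sin(t)*h+np.cos(t)*np.array([0,0,1])
    x=-n; y=-y if flip else y
    return np.c_[x,y,np.cross(x,y)]
def delta(st,Rt,p=None):
    rv=np.degrees((R.from_matrix(Rt)*R.from_quat(st['eef_rot']).inv()).as_rotvec())
    print('rot',np.round(rv,2),'now',np.round(st['ee_pos']*100,2),'dcm',None if p is None else np.round((np.array(p)-st['ee_pos'])*100,2))
E
python3 - <<'E'
from h import *
st=r.read_state(); print(np.round(R.from_quat(st['eef_rot']).as_matrix(),3))
for f in (0,1): delta(st,Rdown(-7,0,f),[.486-.1,-.268,.2])
E
```

```text
[[ 0.     0.269 -0.963]
 [-0.    -0.963 -0.269]
 [-1.     0.     0.   ]]
rot [-0.0000e+00  1.0000e-02  1.5742e+02] now [ 16.78 -60.21  24.76] dcm [21.82 33.41 -4.76]
rot [ 1.000e-02  0.000e+00 -2.258e+01] now [ 16.78 -60.21  24.76] dcm [21.82 33.41 -4.76]
```

```bash
python3 -m pendant '[{"translation":[2.5,3,1],"angular":[0,0,-2.3],"hand":1},{"translation":[2.5,3.2,1],"angular":[0,0,-2.3],"hand":1},{"translation":[2.5,3.3,1],"angular":[0,0,-2.3],"hand":1},{"translation":[2.5,3.4,0],"angular":[0,0,-2.3],"hand":1},{"translation":[2.5,3.5,0],"angular":[0,0,-2.3],"hand":1},{"translation":[2.5,3.5,0],"angular":[0,0,-2.3],"hand":1},{"translation":[2.5,3.5,0],"angular":[0,0,-2.3],"hand":1},{"translation":[2.5,3.5,0],"angular":[0,0,-2.3],"hand":1},{"translation":[2.5,3.5,0],"angular":[0,0,-2.3],"hand":1},{"translation":[2.5,3.5,0],"angular":[0,0,-1.9],"hand":1},{"translation":[0,0,0],"angular":[0,0,0],"hand":1},{"translation":[0,0,0],"angular":[0,0,0],"hand":1}]' 
python3 - <<'E'
from h import *
st=r.read_state();print(st['time'],st['ee_pos']); im=r.camera('wrist'); cv2.imwrite('pics/w1.png',im[:,:,::-1]); delta(st,Rdown(-7,0,1))
E
```

```text
time: 1.85
ee_pos: [0.4182, -0.2625, 0.2777]
eef_rot: [0.706, -0.043, -0.706, -0.042]
ft_force: [-0.4, 0.5, 0.3]
width: 0.0869
1.85 [ 0.41817814 -0.2624808   0.2776823 ]
rot [ 0.03  0.   -0.11] now [ 41.82 -26.25  27.77] dcm None
```

View pics/w1.png

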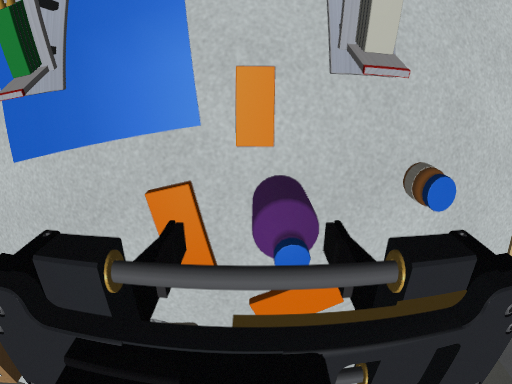

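Wrist view: the small orange plate is at (106,255), aligned with the hand. The purple look-alike bottle is at (215,285), one larger orange plate at (225,180) and the other at (300,300).

```bash
cat >> h.py <<'E'
def rect(cam,mask,z,st,near,box=None):
    if box: 
        m=np.zeros_like(mask); m[box[0]:box[1],box[2]:box[3]]=mask[box[0]:box[1],box[2]:box[3]]; mask=m
    cs,_=cv2.findContours(mask.astype(np.uint8),cv2.RETR_EXTERNAL,cv2.CHAIN_APPROX_NONE)
    c=[c for c in cs if cv2.contourArea(c)>150 and cv2.pointPolygonTest(c,(float(near[1]),float(near[0])),False)>=0][0]
    P=np.array([onz(cam,(q[0][1],q[0][0]),z,st)[:2] for q in c],np.float32)
    (cx,cy),(w,h),a=cv2.minAreaRect(P)
    yaw=a if w>h else a-90
    print('centre',round(cx,4),round(cy,4),'size',round(max(w,h),4),round(min(w,h),4),'yaw',round((yaw+90)%180-90,2))
E
python3 - <<'E'
from h import *
st=r.read_state(); im=r.camera('wrist'); a=im.astype(int)
m=(a[...,0]>150)&(a[...,1]<160)&(a[...,2]<90)
rect('wrist',m,.014,st,(106,255))
E
```

```text
centre 0.4867 -0.2715 size 0.1074 0.0505 yaw -7.59
```

```bash
python3 -m pendant '[{"translation":[3.5,-0.5,-2.5],"angular":[0,0,-0.6],"hand":1},{"translation":[3.4,-0.4,-4.5],"angular":[0,0,0],"hand":1},{"translation":[0,0,-5],"angular":[0,0,0],"hand":1},{"translation":[0,0,-5],"angular":[0,0,0],"hand":1},{"translation":[0,0,-4],"angular":[0,0,0],"hand":1},{"translation":[0,0,-2.5],"angular":[0,0,0],"hand":1},{"translation":[0,0,-1],"angular":[0,0,0],"hand":1},{"translation":[0,0,-0.5],"angular":[0,0,0],"hand":1},{"translation":[0,0,0],"angular":[0,0,0],"hand":1},{"translation":[0,0,0],"angular":[0,0,0],"hand":1}]' 20
python3 - <<'E'
from h import *
st=r.read_state();print(st['time'],st['ee_pos'],st['ft_force']); im=r.camera('wrist'); cv2.imwrite('pics/w2.png',im[:,:,::-1])
E
```

```text
time: 2.95
ee_pos: [0.4837, -0.2724, 0.0342]
eef_rot: [0.706, -0.048, -0.705, -0.047]
ft_force: [-0.3, -0.2, 0.6]
width: 0.087
2.95 [ 0.48365265 -0.27236904  0.03423164] [-0.31481099 -0.15017685  0.62543905]
```

View pics/w2.png

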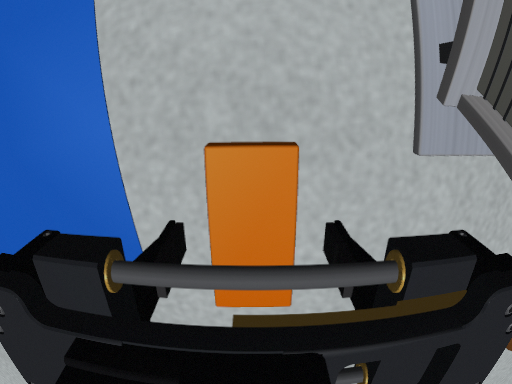

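The plate is centred between the jaws, at columns 207–298. I'll go down the last 7 mm and grip.

```bash
python3 -m pendant '[{"translation":[0.3,0.1,-0.4],"angular":[0,0,0],"hand":1},{"translation":[0,0,-0.3],"angular":[0,0,0],"hand":1},{"translation":[0,0,0],"angular":[0,0,0],"hand":1},{"translation":[0,0,0],"angular":[0,0,0],"hand":-1},{"translation":[0,0,0],"angular":[0,0,0],"hand":-1},{"translation":[0,0,0],"angular":[0,0,0],"hand":-1},{"translation":[0,0,0],"angular":[0,0,0],"hand":-1},{"translation":[0,0,0],"angular":[0,0,0],"hand":-1},{"translation":[0,0,0],"angular":[0,0,0],"hand":-1}]' 30
```

```text
time: 3.9
ee_pos: [0.4859, -0.2706, 0.0258]
eef_rot: [0.706, -0.047, -0.706, -0.047]
ft_force: [0.1, 0.1, 0.8]
width: 0.0517
```

Gripped at 51.7 mm. I'll lift it and move over to look at the stand.

```bash
python3 -m pendant '[{"translation":[0,0,3],"angular":[0,0,0],"hand":-1},{"translation":[0,0,5],"angular":[0,0,0],"hand":-1},{"translation":[0,1,4.8],"angular":[0,0,0],"hand":-1},{"translation":[0,2.5,4],"angular":[0,0,0],"hand":-1},{"translation":[0,3,3.8],"angular":[0,0,0],"hand":-1},{"translation":[0,3.5,3],"angular":[0,0,0],"hand":-1},{"translation":[0,4,2.5],"angular":[0,0,0],"hand":-1},{"translation":[0,4.5,1],"angular":[0,0,0],"hand":-1},{"translation":[0,4.5,0],"angular":[0,0,0],"hand":-1},{"translation":[0,4.5,0],"angular":[0,0,0],"hand":-1},{"translation":[0,4.5,0],"angular":[0,0,0],"hand":-1},{"translation":[0,0,0],"angular":[0,0,0],"hand":-1},{"translation":[0,0,0],"angular":[0,0,0],"hand":-1},{"translation":[0,0,0],"angular":[0,0,0],"hand":-1}]'
python3 - <<'E'
from h import *
st=r.read_state();print(st['time'],st['ee_pos'],st['ft_force'],st['width']); im=r.camera('wrist'); cv2.imwrite('pics/w3.png',im[:,:,::-1])
for n in ('stand_green','seat_green'):
    for d in r.mark_of('wrist',n): print(n,d['point'],round(d['confidence'],2),onz('wrist',d['point'],0 if n[1]=='t' else .118,st))
E
```

```text
time: 5.3
ee_pos: [0.4859, 0.0483, 0.2966]
eef_rot: [-0.705, 0.048, 0.706, 0.047]
ft_force: [1.0, 0.0, -0.6]
width: 0.0512
5.3 [0.48587648 0.04828608 0.29656291] [ 0.97970871  0.04355986 -0.61557013] 0.05117293463350846
stand_green [33.6, 232.1] 0.71 [0.66328574 0.05604585 0.        ]
stand_green [131.7, 24.7] 0.57 [0.59305712 0.45463331 0.        ]
seat_green [43.7, 224.5] 0.86 [0.62807793 0.06024887 0.118     ]
```

View pics/w3.png

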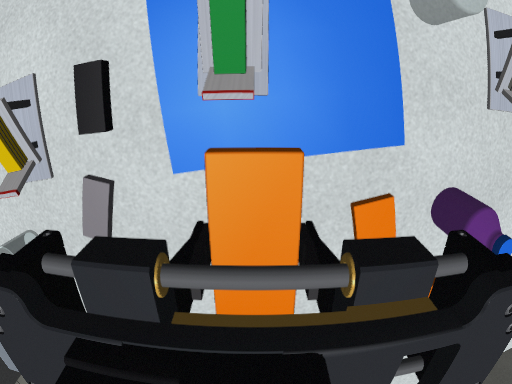

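```bash
python3 - <<'E'
from h import *
st=r.read_state()
print(R.from_quat(st['eef_rot']).as_matrix().round(3))
delta(st,Rdown(-8,0,1)); delta(st,Rdown(-8,30,1))
E
```

```text
[[-0.    -0.135 -0.991]
 [-0.    -0.991  0.135]
 [-1.     0.     0.   ]]
rot [ 0.01 -0.02 -0.26] now [48.6   4.82 29.66] dcm None
rot [ -4.1  -29.73  -0.25] now [48.6   4.82 29.66] dcm None
```

```bash
python3 -m pendant '[{"translation":[-1,0.2,0.5],"angular":[-1,-7.4,0],"hand":-1},{"translation":[-1.5,0.3,0.5],"angular":[-1,-7.4,0],"hand":-1},{"translation":[-1.5,0.3,0.5],"angular":[-1,-7.4,0],"hand":-1},{"translation":[-1.5,0.3,0.5],"angular":[-1.1,-7.5,-0.3],"hand":-1},{"translation":[0,0,0],"angular":[0,0,0],"hand":-1},{"translation":[0,0,0],"angular":[0,0,0],"hand":-1},{"translation":[0,0,0],"angular":[0,0,0],"hand":-1}]'
python3 - <<'E'
from h import *
st=r.read_state();print(st['time'],st['ee_pos'],st['ft_force'],st['width']); delta(st,Rdown(-8,30,1)); im=r.camera('wrist'); cv2.imwrite('pics/w4.png',im[:,:,::-1]); np.savez('w4.npz',im=im,p=st['ee_pos'],q=st['eef_rot'])
for n in ('stand_green','seat_green'):
    for d in r.mark_of('wrist',n): print(n,d['point'],round(d['confidence'],2),onz('wrist',d['point'],0 if n[1]=='t' else .118,st))
cv2.imwrite('pics/w4c.png',cv2.resize(im[0:200,150:350,::-1],None,fx=3,fy=3,interpolation=cv2.INTER_CUBIC))
E
```

```text
time: 6.15
ee_pos: [0.4373, 0.0581, 0.3145]
eef_rot: [0.849, -0.062, -0.524, -0.033]
ft_force: [-0.4, 0.3, -1.0]
width: 0.0516
6.15 [0.43729021 0.05813825 0.31451465] [-0.36172879  0.28819166 -0.96744425] 0.051615706718777875
rot [ 0.04 -3.32  0.06] now [43.73  5.81 31.45] dcm None
stand_green [106.1, 233.5] 0.73 [0.66939152 0.05870096 0.        ]
seat_green [99.0, 232.3] 0.86 [0.62559503 0.05886235 0.118     ]
```

View pics/w4.png

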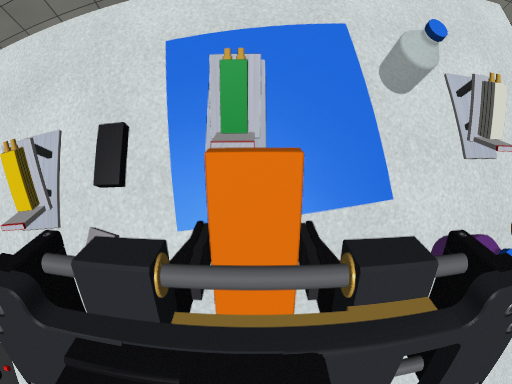

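View pics/w4c.png

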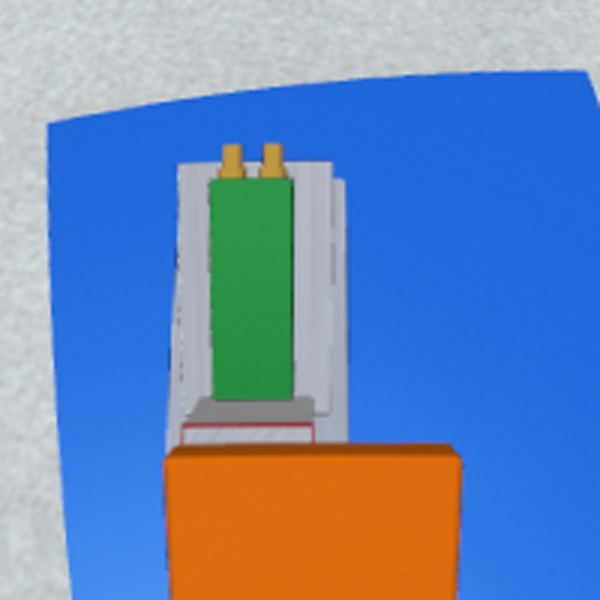

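```bash
cat > fit.py <<'E'
from h import *
from scipy.optimize import least_squares
def seatR(yaw): 
    M=Rdown(yaw,30); n=-M[:,0]; y=M[:,1]; return np.c_[np.cross(y,n),y,n]
def fit(obs,fixyaw=None):
    """obs: list of (cam,st,seatpts(mm),pix)"""
    def f(v):
        return np.concatenate([(proj(c,np.array([v[0],v[1],.118])+np.array(P)/1000@seatR(v[2]*10).T,s)-np.array(px)).ravel() for c,s,P,px in obs])
    s=least_squares(f,[.626,.06,-.8]); print('seat xy',s.x[:2].round(4),'yaw',round(s.x[2]*10,2),'res',f(s.x).round(1)); return s.x
E
python3 - <<'E'
from fit import *
d=np.load('w4.npz'); st={'ee_pos':d['p'],'eef_rot':d['q']}; a=d['im'].astype(int)
g=(a[...,1]>90)&(a[...,0]<70)&(a[...,2]<100)
ys,xs=np.nonzero(g); print(ys.min(),ys.max(),xs.min(),xs.max())
for row in (65,80,95,110,125): x=np.nonzero(g[row])[0]; print(row,x.min(),x.max())
px=[(178/3-.3,150+210/3-.3),(178/3-.3,150+292/3-.3),(400/3-.3,150+293/3-.3),(399/3-.3,150+212/3-.3)]
cell=[(55,20,-40),(55,-20,-40),(-55,-20,-40),(-55,20,-40)]
v=fit([('wrist',st,cell,px)])
v=fit([('wrist',st,cell,px),('wrist',st,[(-59,30,0),(-59,-30,0)],[(424/3-.3,150+183/3-.3),(423/3-.3,150+313/3-.3)])])
E
```

```text
59 132 220 247
65 220 246
80 221 246
95 220 246
110 221 246
125 221 247
seat xy [0.6271 0.0596] yaw -8.27 res [-0.1 -0.3 -0.5  0.4  0.1 -0.1  0.5 -0. ]
seat xy [0.6275 0.0595] yaw -8.15 res [-0.3 -0.3 -0.7  0.4 -0.2 -0.   0.3  0.1  0.3 -0.4  0.5  0.3]
```

```bash
python3 - <<'E'
from fit import *
st=r.read_state(); S=np.array([.6273,.0596,.118]); M=seatR(-8.2)
for z in (80,-12,-14.2): delta(st,Rdown(-8.2,30,1),S+M@np.array([2,0,z])/1000)
print(M[:,2])
E
```

```text
rot [ 0.03 -3.34 -0.08] now [43.73  5.78 31.42] dcm [ 15.21   0.73 -12.59]
rot [ 0.03 -3.34 -0.08] now [43.73  5.78 31.42] dcm [ 19.76   0.07 -20.56]
rot [ 0.03 -3.34 -0.08] now [43.73  5.78 31.42] dcm [ 19.87   0.05 -20.75]
[-0.49488812  0.07131447  0.8660254 ]
```

```bash
python3 -m pendant '[{"translation":[3.5,0.15,-2],"angular":[0,-1.7,0],"hand":-1},{"translation":[3.5,0.15,-2.5],"angular":[0,-1.6,-0.1],"hand":-1},{"translation":[3.2,0.15,-2.6],"angular":[0,0,0],"hand":-1},{"translation":[2.5,0.15,-2.7],"angular":[0,0,0],"hand":-1},{"translation":[2.5,0.15,-2.7],"angular":[0,0,0],"hand":-1},{"translation":[0,0,0],"angular":[0,0,0],"hand":-1},{"translation":[0,0,0],"angular":[0,0,0],"hand":-1},{"translation":[0,0,0],"angular":[0,0,0],"hand":-1}]'
python3 - <<'E'
from fit import *
st=r.read_state(); S=np.array([.6273,.0596,.118]); M=seatR(-8.2)
print(((st['ee_pos']-S)@M*1000).round(1))
for z in (-12,-14.2): delta(st,Rdown(-8.2,30,1),S+M@np.array([2,0,z])/1000)
im=r.camera('wrist'); cv2.imwrite('pics/w5.png',im[:,:,::-1]); im=r.camera('scene'); cv2.imwrite('pics/s5.png',cv2.resize(im[150:300,220:420,::-1],None,fx=4,fy=4))
E
```

```text
time: 7.1
ee_pos: [0.589, 0.0659, 0.1906]
eef_rot: [0.864, -0.062, -0.498, -0.035]
ft_force: [-0.9, 1.0, -0.9]
width: 0.0516
[ 2.6  0.8 82.3]
rot [ 0.07  0.13 -0.05] now [58.9   6.59 19.06] dcm [ 4.6  -0.74 -8.2 ]
rot [ 0.07  0.13 -0.05] now [58.9   6.59 19.06] dcm [ 4.71 -0.75 -8.39]
```

View pics/w5.png

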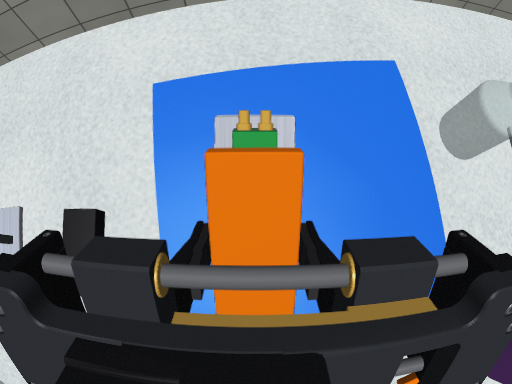

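View pics/s5.png

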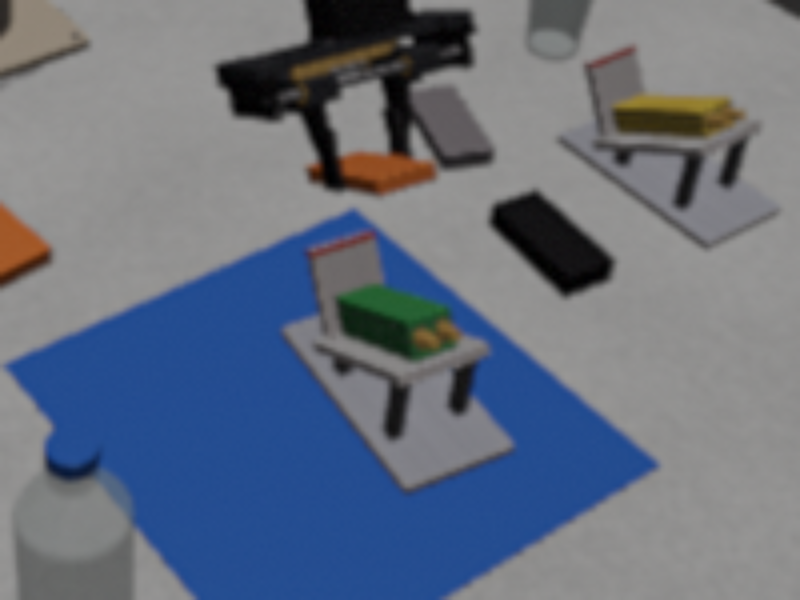

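Wrist view: the plate and the green cell line up at column ~254. I'll go down square to the bed.

```bash
python3 -m pendant '[{"translation":[1.4,-0.22,-2.5],"angular":[0,0,0],"hand":-1},{"translation":[1.4,-0.22,-2.5],"angular":[0,0,0],"hand":-1},{"translation":[1,-0.16,-1.8],"angular":[0,0,0],"hand":-1},{"translation":[0.5,-0.08,-0.9],"angular":[0,0,0],"hand":-1},{"translation":[0.2,-0.04,-0.3],"angular":[0,0,0],"hand":-1},{"translation":[0,0,0],"angular":[0,0,0],"hand":-1},{"translation":[0,0,0],"angular":[0,0,0],"hand":-1}]'
python3 - <<'E'
from fit import *
st=r.read_state(); S=np.array([.6273,.0596,.118]); M=seatR(-8.2)
print(((st['ee_pos']-S)@M*1000).round(1),st['ft_force']@M)
for z in (-12,-14.2): delta(st,Rdown(-8.2,30,1),S+M@np.array([2,0,z])/1000)
E
```

```text
time: 7.9
ee_pos: [0.634, 0.0593, 0.111]
eef_rot: [0.865, -0.061, -0.497, -0.035]
ft_force: [-0.6, 0.1, -1.5]
width: 0.0515
[ 2.3  0.7 -9.4] [-1.27102959  0.05279502 -1.01211722]
rot [ 0.09  0.17 -0.12] now [63.4   5.93 11.1 ] dcm [ 0.09 -0.08 -0.24]
rot [ 0.09  0.17 -0.12] now [63.4   5.93 11.1 ] dcm [ 0.2  -0.1  -0.43]
```

```bash
python3 -m pendant '[{"translation":[0.1,-0.03,-0.2],"angular":[0,0,0],"hand":-1},{"translation":[0.1,-0.03,-0.2],"angular":[0,0,0],"hand":-1},{"translation":[0.04,-0.01,-0.08],"angular":[0,0,0],"hand":-1},{"translation":[0,0,0],"angular":[0,0,0],"hand":-1},{"translation":[0,0,0],"angular":[0,0,0],"hand":-1}]'
python3 - <<'E'
from fit import *
st=r.read_state(); S=np.array([.6273,.0596,.118]); M=seatR(-8.2)
print(((st['ee_pos']-S)@M*1000).round(1),st['ft_force']@M)
E
```

```text
time: 8.4
ee_pos: [0.6361, 0.0583, 0.1064]
eef_rot: [0.865, -0.062, -0.498, -0.034]
ft_force: [-20.0, -1.6, 21.1]
width: 0.0518
[  1.9  -0.1 -14.5] [-6.36844115 -4.4727109  28.09718336]
```

Contact, 28 N square to the bed, at the expected height. I'll ease off and release.

```bash
python3 -m pendant '[{"translation":[-0.02,0,0.03],"angular":[0,0,0],"hand":-1},{"translation":[0,0,0],"angular":[0,0,0],"hand":0.3},{"translation":[0,0,0],"angular":[0,0,0],"hand":0.3},{"translation":[0,0,0],"angular":[0,0,0],"hand":0.6},{"translation":[0,0,0],"angular":[0,0,0],"hand":0.6},{"translation":[-0.5,0.07,0.87],"angular":[0,0,0],"hand":0.6},{"translation":[-1.5,0.2,2.6],"angular":[0,0,0],"hand":0.6},{"translation":[-2.2,0.32,3.9],"angular":[0,0,0],"hand":0.6},{"translation":[-2.2,0.32,3.9],"angular":[0,0,0],"hand":1},{"translation":[-3.5,0.1,3],"angular":[0,0,0],"hand":1},{"translation":[-3.5,0,2],"angular":[0,0,0],"hand":1},{"translation":[0,0,0],"angular":[0,0,0],"hand":1},{"translation":[0,0,0],"angular":[0,0,0],"hand":1}]'
python3 - <<'E'
from fit import *
st=r.read_state(); delta(st,Rdown(-7,0,1),[.52,.28,.28])
im=r.camera('wrist'); cv2.imwrite('pics/w6.png',im[:,:,::-1]); np.savez('w6.npz',im=im,p=st['ee_pos'],q=st['eef_rot'])
E
```

```text
time: 9.7
ee_pos: [0.5021, 0.0682, 0.2687]
eef_rot: [0.865, -0.062, -0.497, -0.034]
ft_force: [-0.7, 0.7, -0.8]
width: 0.0871
rot [ 4.11 29.96  1.06] now [50.21  6.82 26.87] dcm [ 1.79 21.18  1.13]
```

View pics/w6.png

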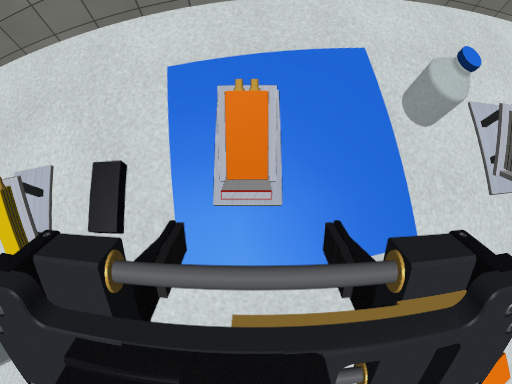

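The orange plate is lying on the cell at (135,247), square and centred. Black next.

```bash
python3 -m pendant '[{"translation":[0.3,4.4,0],"angular":[1,7.5,0.3],"hand":1},{"translation":[0.3,4.4,0],"angular":[1,7.5,0.3],"hand":1},{"translation":[0.4,4.4,0],"angular":[1,7.5,0.2],"hand":1},{"translation":[0.4,4.4,0],"angular":[1.1,7.5,0.2],"hand":1},{"translation":[0.4,3.8,0],"angular":[0,0,0],"hand":1},{"translation":[0,0,0],"angular":[0,0,0],"hand":1},{"translation":[0,0,0],"angular":[0,0,0],"hand":1},{"translation":[0,0,0],"angular":[0,0,0],"hand":1}]'
python3 - <<'E'
from fit import *
st=r.read_state(); print(st['time']);
im=r.camera('wrist'); cv2.imwrite('pics/w7.png',im[:,:,::-1]); a=im.astype(int)
o=[d['point'] for d in r.mark_of('wrist','spacer_black')]; print(o)
m=(a.max(2)<60); n=o[0]; m[200:]=0
rect('wrist',m,.026,st,n); delta(st,Rdown(-6.5,0,1))
E
```

```text
time: 10.55
ee_pos: [0.5194, 0.2703, 0.2665]
eef_rot: [0.716, -0.044, -0.695, -0.044]
ft_force: [-0.8, -0.3, 0.6]
width: 0.087
10.55
[[95.7, 236.3]]
centre 0.617 0.2826 size 0.1003 0.049 yaw -7.19
rot [0.08 1.7  0.61] now [51.94 27.03 26.65] dcm None
```

View pics/w7.png

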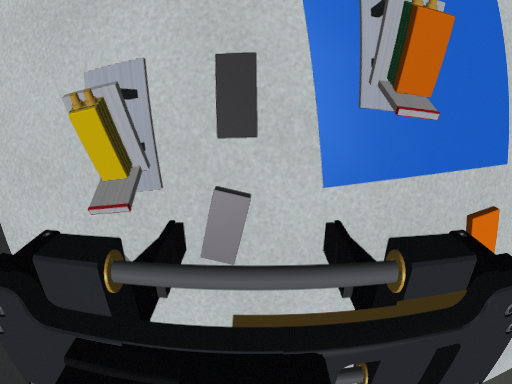

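```bash
python3 - <<'E'
from fit import *
st=r.read_state(); im=r.camera('wrist')
cv2.imwrite('pics/c7.png',cv2.resize(im[35:155,190:280,::-1],None,fx=5,fy=5,interpolation=cv2.INTER_CUBIC))
a=im.astype(int); m=a.max(2)<85; m[200:]=0
rect('wrist',m,.026,st,(96,236))
rect('wrist',m,.013,st,(96,236))
P=[onz('wrist',p,.026,st) for p in [(53,216),(52,256),(136,257),(138,217)]]; print(np.array(P).round(4),np.mean(P,0))
E
```

```text
centre 0.6135 0.2829 size 0.1085 0.0509 yaw -6.44
centre 0.614 0.2837 size 0.1122 0.0527 yaw -6.44
[[0.6713 0.3002 0.026 ]
 [0.6653 0.2501 0.026 ]
 [0.5579 0.2625 0.026 ]
 [0.5621 0.3138 0.026 ]] [0.61412314 0.28163853 0.026     ]
```

View pics/c7.png

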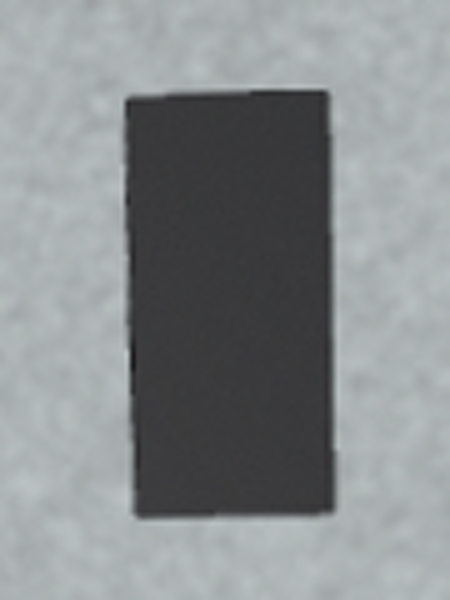

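```bash
python3 -m pendant '[{"translation":[3.2,0.4,-3],"angular":[0.1,1.7,0.7],"hand":1},{"translation":[3.2,0.4,-3],"angular":[0,0,0],"hand":1},{"translation":[3,0.45,-3.5],"angular":[0,0,0],"hand":1},{"translation":[0,0,-4.5],"angular":[0,0,0],"hand":1},{"translation":[0,0,-4],"angular":[0,0,0],"hand":1},{"translation":[0,0,-3],"angular":[0,0,0],"hand":1},{"translation":[0,0,-1.2],"angular":[0,0,0],"hand":1},{"translation":[0,0,0],"angular":[0,0,0],"hand":1},{"translation":[0,0,0],"angular":[0,0,0],"hand":1},{"translation":[0,0,0],"angular":[0,0,0],"hand":1}]'
python3 - <<'E'
from fit import *
st=r.read_state(); delta(st,Rdown(-6.4,0,1),[.6135,.2828,.0265])
im=r.camera('wrist'); cv2.imwrite('pics/w8.png',im[:,:,::-1])
E
```

```text
time: 11.7
ee_pos: [0.614, 0.2844, 0.0482]
eef_rot: [0.708, -0.038, -0.704, -0.04]
ft_force: [-0.1, 1.2, -0.7]
width: 0.0873
rot [-0.12  0.27 -0.05] now [61.4  28.44  4.82] dcm [-0.05 -0.16 -2.17]
```

View pics/w8.png

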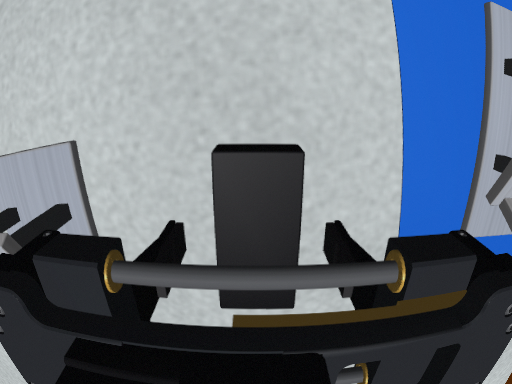

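The black plate is at columns 213–304, about 2 mm off centre. I'll correct by −1.6 mm in y, go down and grip.

```bash
python3 -m pendant '[{"translation":[0,-0.16,-1],"angular":[-0.1,0.3,0],"hand":1},{"translation":[0,0,-0.8],"angular":[0,0,0],"hand":1},{"translation":[0,0,-0.4],"angular":[0,0,0],"hand":1},{"translation":[0,0,0],"angular":[0,0,0],"hand":1},{"translation":[0,0,0],"angular":[0,0,0],"hand":-1},{"translation":[0,0,0],"angular":[0,0,0],"hand":-1},{"translation":[0,0,0],"angular":[0,0,0],"hand":-1},{"translation":[0,0,0],"angular":[0,0,0],"hand":-1},{"translation":[0,0,0],"angular":[0,0,0],"hand":-1},{"translation":[0,0,0],"angular":[0,0,0],"hand":-1}]' 35
```

```text
time: 12.75
ee_pos: [0.6142, 0.283, 0.0256]
eef_rot: [-0.706, 0.039, 0.706, 0.039]
ft_force: [-0.8, -0.6, 13.7]
width: 0.0518
```

```bash
python3 -m pendant '[{"translation":[0,0,3],"angular":[0,0,0],"hand":-1},{"translation":[-0.5,0,4.8],"angular":[0,0,0],"hand":-1},{"translation":[-1.5,0,4.6],"angular":[0,0,0],"hand":-1},{"translation":[-1.5,-0.5,4.6],"angular":[0,0,0],"hand":-1},{"translation":[-1.5,-3,3],"angular":[-1,-7.4,-0.5],"hand":-1},{"translation":[-1.5,-3.5,2.5],"angular":[-1,-7.4,-0.5],"hand":-1},{"translation":[-1.5,-4,2],"angular":[-1,-7.4,-0.5],"hand":-1},{"translation":[-1.5,-4.4,1],"angular":[-1,-7.4,-0.5],"hand":-1},{"translation":[-0.8,-4.4,0.5],"angular":[0,0,0],"hand":-1},{"translation":[0,-2,0],"angular":[0,0,0],"hand":-1},{"translation":[0,0,0],"angular":[0,0,0],"hand":-1},{"translation":[0,0,0],"angular":[0,0,0],"hand":-1}]'
python3 - <<'E'
from fit import *
st=r.read_state(); print(st['ee_pos'],st['ft_force'],st['width'])
S=np.array([.6273,.0596,.118]); M=seatR(-8.2)
for z in (60,0): delta(st,Rdown(-8.2,30,1),S+M@np.array([2,0,z])/1000)
im=r.camera('wrist'); cv2.imwrite('pics/w9.png',im[:,:,::-1])
E
```

```text
time: 13.95
ee_pos: [0.5201, 0.094, 0.2734]
eef_rot: [0.838, -0.057, -0.542, -0.038]
ft_force: [-0.0, 0.5, -3.0]
width: 0.0514
[0.52010221 0.09402774 0.27339167] [-0.03367691  0.50292376 -2.96637404] 0.0514154747829138
rot [-0.92 -5.71 -0.41] now [52.01  9.4  27.34] dcm [  7.92  -3.04 -10.24]
rot [-0.92 -5.71 -0.41] now [52.01  9.4  27.34] dcm [ 10.89  -3.47 -15.44]
```

View pics/w9.png

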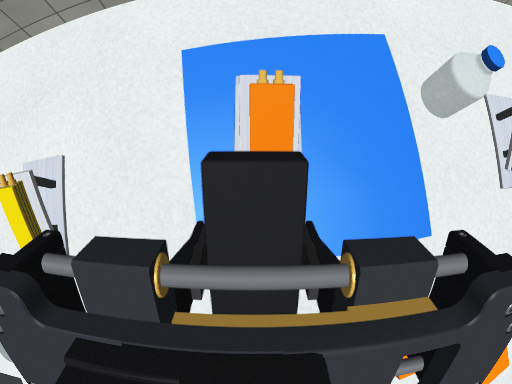

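The black plate is held square, and the orange one is still on the cell at (115,272). I'll move to a hover and finish the tilt.

```bash
python3 -m pendant '[{"translation":[2.5,-1.2,-2.2],"angular":[-0.5,-3,-0.2],"hand":-1},{"translation":[2.5,-1.2,-2.5],"angular":[-0.4,-2.7,-0.2],"hand":-1},{"translation":[1.9,-0.6,-2.7],"angular":[0,0,0],"hand":-1},{"translation":[1,0,-2.3],"angular":[0,0,0],"hand":-1},{"translation":[0,0,0],"angular":[0,0,0],"hand":-1},{"translation":[0,0,0],"angular":[0,0,0],"hand":-1},{"translation":[0,0,0],"angular":[0,0,0],"hand":-1}]'
python3 - <<'E'
from fit import *
st=r.read_state(); S=np.array([.6273,.0596,.118]); M=seatR(-8.2); print(((st['ee_pos']-S)@M*1000).round(1))
for z in (5,0): delta(st,Rdown(-8.2,30,1),S+M@np.array([2,0,z])/1000)
im=r.camera('wrist'); cv2.imwrite('pics/w10.png',im[:,:,::-1])
E
```

```text
time: 14.7
ee_pos: [0.5998, 0.0654, 0.1784]
eef_rot: [0.864, -0.061, -0.498, -0.035]
ft_force: [-0.1, -0.1, -1.9]
width: 0.052
[ 5.9  1.8 66.4]
rot [-0.04  0.14 -0.14] now [59.98  6.54 17.84] dcm [ 2.68 -0.57 -5.51]
rot [-0.04  0.14 -0.14] now [59.98  6.54 17.84] dcm [ 2.92 -0.61 -5.94]
```

View pics/w10.png

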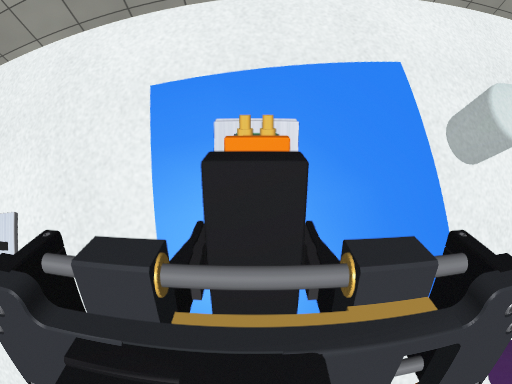

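```bash
python3 -m pendant '[{"translation":[0.7,-0.25,-1.7],"angular":[0,0.1,-0.1],"hand":-1},{"translation":[0.9,-0.17,-1.8],"angular":[0,0,0],"hand":-1},{"translation":[0.6,-0.1,-1.2],"angular":[0,0,0],"hand":-1},{"translation":[0.3,-0.05,-0.5],"angular":[0,0,0],"hand":-1},{"translation":[0,0,0],"angular":[0,0,0],"hand":-1},{"translation":[0,0,0],"angular":[0,0,0],"hand":-1}]'
python3 - <<'E'
from fit import *
st=r.read_state(); S=np.array([.6273,.0596,.118]); M=seatR(-8.2); print(((st['ee_pos']-S)@M*1000).round(1),st['ft_force']@M)
for z in (2,-.4): delta(st,Rdown(-8.2,30,1),S+M@np.array([2,0,z])/1000)
E
```

```text
time: 15.35
ee_pos: [0.6248, 0.0589, 0.1263]
eef_rot: [0.864, -0.062, -0.498, -0.036]
ft_force: [0.5, 0.5, -2.4]
width: 0.0519
[ 2.1 -1.1  8.4] [-0.88831809  0.54621976 -2.29843792]
rot [-0.02  0.04  0.02] now [62.48  5.89 12.63] dcm [ 0.32  0.06 -0.56]
rot [-0.02  0.04  0.02] now [62.48  5.89 12.63] dcm [ 0.44  0.04 -0.76]
```

```bash
python3 -m pendant '[{"translation":[0.2,0.06,-0.35],"angular":[0,0,0],"hand":-1},{"translation":[0.12,0,-0.2],"angular":[0,0,0],"hand":-1},{"translation":[0.08,-0.01,-0.14],"angular":[0,0,0],"hand":-1},{"translation":[0,0,0],"angular":[0,0,0],"hand":-1},{"translation":[0,0,0],"angular":[0,0,0],"hand":-1}]'
python3 - <<'E'
from fit import *
st=r.read_state(); S=np.array([.6273,.0596,.118]); M=seatR(-8.2); print(((st['ee_pos']-S)@M*1000).round(1),st['ft_force']@M)
E
```

```text
time: 15.85
ee_pos: [0.6286, 0.059, 0.1182]
eef_rot: [0.864, -0.062, -0.499, -0.036]
ft_force: [-0.2, 0.5, -2.2]
width: 0.0518
[ 1.2 -0.4 -0.5] [-1.31274982  0.48935037 -1.73298029]
```

```bash
python3 -m pendant '[{"translation":[0.07,0,-0.05],"angular":[0,0,0],"hand":-1},{"translation":[0,0,0],"angular":[0,0,0],"hand":-1},{"translation":[0.03,0,-0.06],"angular":[0,0,0],"hand":-1},{"translation":[0,0,0],"angular":[0,0,0],"hand":-1}]'
python3 - <<'E'
from fit import *
st=r.read_state(); S=np.array([.6273,.0596,.118]); M=seatR(-8.2); print(((st['ee_pos']-S)@M*1000).round(1),st['ft_force']@M)
E
```

```text
time: 16.25
ee_pos: [0.6287, 0.0591, 0.118]
eef_rot: [0.863, -0.063, -0.499, -0.035]
ft_force: [-27.2, -2.0, 24.8]
width: 0.0515
[ 1.3 -0.3 -0.7] [-10.69235064  -5.82854315  34.84677675]
```

Contact, 35 N square to the bed. I'll ease off, release and back away.

```bash
python3 -m pendant '[{"translation":[-0.03,0,0.05],"angular":[0,0,0],"hand":-1},{"translation":[0,0,0],"angular":[0,0,0],"hand":0.3},{"translation":[0,0,0],"angular":[0,0,0],"hand":0.3},{"translation":[0,0,0],"angular":[0,0,0],"hand":0.6},{"translation":[0,0,0],"angular":[0,0,0],"hand":0.6},{"translation":[-0.5,0.07,0.87],"angular":[0,0,0],"hand":0.6},{"translation":[-1.5,0.2,2.6],"angular":[0,0,0],"hand":0.6},{"translation":[-2.2,0.32,3.9],"angular":[0,0,0],"hand":0.6},{"translation":[-2.2,0.32,3.9],"angular":[0,0,0],"hand":1},{"translation":[-3.5,0.1,3],"angular":[0,0,0],"hand":1},{"translation":[-3.5,0,2],"angular":[0,0,0],"hand":1},{"translation":[0,0,0],"angular":[0,0,0],"hand":1},{"translation":[0,0,0],"angular":[0,0,0],"hand":1}]'
python3 - <<'E'
from fit import *
st=r.read_state(); print(st['time'],st['ee_pos'])
im=r.camera('wrist'); cv2.imwrite('pics/w11.png',im[:,:,::-1]); np.savez('w11.npz',im=im,p=st['ee_pos'],q=st['eef_rot'])
cv2.imwrite('pics/w11c.png',cv2.resize(im[60:220,180:310,::-1],None,fx=3.7,fy=3.7,interpolation=cv2.INTER_CUBIC))
i2=r.camera('scene'); cv2.imwrite('pics/s11.png',cv2.resize(i2[180:280,260:380,::-1],None,fx=5,fy=5,interpolation=cv2.INTER_CUBIC))
S=np.array([.6273,.0596,.118]); M=seatR(-8.2)
P=np.array([(55,26,0),(55,-26,0),(-55,-26,0),(-55,26,0)])/1000
print('expected corners px wrist',proj('wrist',S+P@M.T,st).round(1).tolist())
E
```

```text
time: 17.55
ee_pos: [0.4954, 0.069, 0.2813]
eef_rot: [0.864, -0.063, -0.498, -0.035]
ft_force: [-0.2, -0.4, -0.4]
width: 0.0867
17.55 [0.49535917 0.06899348 0.2812766 ]
expected corners px wrist [[92.0, 222.8], [91.7, 268.5], [184.1, 267.8], [184.2, 224.8]]
```

View pics/w11.png

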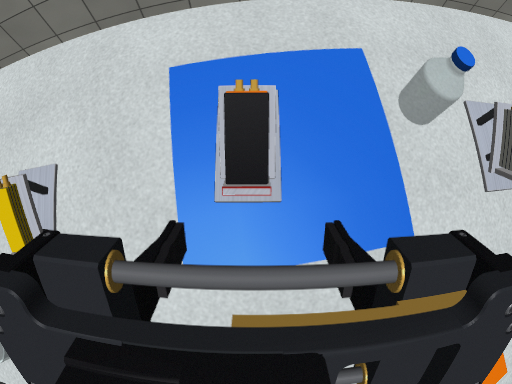

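View pics/w11c.png

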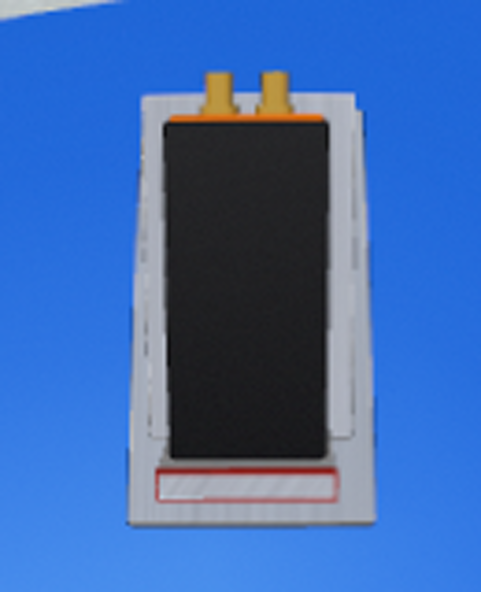

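View pics/s11.png

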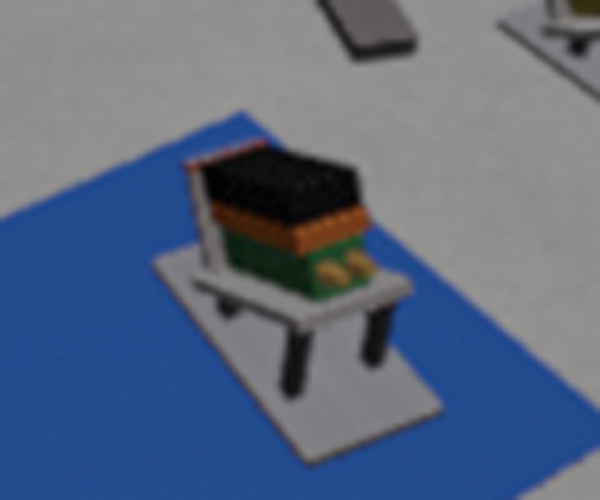

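The black plate's top face has corners near (92,224), (92,268), (184,268) and (184,226), within about 1 px of what I computed for the seat. The scene view shows orange under black, flat and level with the red edge. The grey plate is still flat on the bench.

```bash
python3 - <<'E'
from h import *
for n in ('bottle','beaker','jar'):
    pass
im=r.camera('top'); cv2.imwrite('pics/t12.png',im[:,:,::-1])
for n in ('bottle','beaker','jar'): print(n,[np.round(d['point'],1).tolist() for d in r.mark_of('top',n)[:2]])
print(r.read_state()['time'], r.close_job())
E
```

```text
bottle [[216.6, 321.6], [203.4, 121.9]]
beaker [[204.7, 122.5], [140.7, 238.7]]
jar [[214.7, 382.1]]
the job is handed in; nothing more can be done
17.85 None
```

The two spacers are on the green stand on the blue mat: the small orange plate (14 mm) on the cell, with the black plate (26 mm) on top. Together they fill its 40 mm step. I handed the job in at 17.85 s.

- **Stack:** in the last wrist picture the top plate's corners were within about 1 px (1–2 mm) of the computed seat position. The scene picture shows the stack flat and flush with the red edge.
- **Other items:** the grey plate was still flat on the bench, and the gripper was clear of everything. I never touched the glassware.
- **Failed check:** in the last top picture the network put the beaker and jar within about 3 px of where they started. It did not find the clear bottle, reporting only the purple look-alike and a false hit on the beaker. The clear bottle was still upright in the last wrist picture; I did not measure its position again.

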